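# Rock a stuck tube block out of a dry-block heater

### The arm

A 7-joint arm with a two-finger parallel gripper is mounted at the origin on the work surface. World frame = base frame: x ahead of the robot, y to its left, z up, the work surface at z = 0. Lengths are in m, angles in rad, forces in N, time in s.
With the tool pointing down it reaches from about 0.35 to 0.9 m from the base axis. Payload 19.9 kg.
Tool frame: the origin (TCP) lies midway between the tips of the shut fingers; the grasp point (between the pads) lies 19 mm behind it; z points along the fingers, y is the line along which they close (so a half turn about z gives the same grasp; the last joint's range is limited). The gripper opens to 94 mm and grips with 3 to 60 N. Pads are 16 mm wide; open, the fingers measure 119 mm over their backs; the gripper's body (75 mm by 177 mm) begins 78 mm behind the grasp point.
Start: joints at [1.236, 0.417, -0.01, 1.614, 0.005, 1.111, -0.053], TCP at [0.18, -0.598, 0.182] pointing down, gripper open.
Joint ranges: [-2.81, 2.81], [-0.39, 2.02], [-1.27, 1.25], [0.06, 2.57], [-1.19, 4.33], [0.19, 2], [-2.82, 2.82]. Speed limits (rad/s): [1.89, 1.89, 2.39, 2.39, 3.01, 3.01, 3.01].

### API

Orientations are given as a 3x3 rotation matrix whose columns are the frame's x, y, z axes.
In Python, from workcell import monitor, vision, r, nets gives the robot as it stands.
- The arm moves only by the tool jog_arm, never from a script. Its argument "deltas" is text: rows parted by semicolons, each of 6 numbers parted by spaces: the shift along the tool's x, y, z in units of 30 mm (1.0 is 30 mm), then the turn, a rotation vector about the tool's x, y, z in units of 5 degrees (1.0 is 5 degrees). A call has exactly 5 rows; each row is the pose to reach, as a shift and turn from the pose commanded when the call began, along the tool's axes at that moment; what a row does not reach only later rows make up. A row lasts 1/8 s, in which the tool goes at most 62.5 mm and 10.7 degrees, less where a joint would pass 70% of its speed; a pose out of reach is approached as far as the arm can. A call with a gripper value outside its range is refused whole. "hand" is the opening, from 0 (shut) to 1 (fully open), set as the call begins (left out, the last holds). The fingers move at their own pace and stop on an object; "newtons" is the grip in N (left out, the last holds). Time passes only in rows, so rows that repeat a pose let the fingers close, or fill a call up. It gives the time, the measured TCP pose, the force, the opening and the grip force at its end, in the units of the state.
- monitor.sense(): the state, without advancing time (a new reading comes with each control period).
- vision.snapshot(name): name is "scene" or "top" or "wrist"; returns a dict with "img" (480x640x3 uint8, red, green, blue), "depth" (480x640 float32, m along the optical axis (not along the pixel's ray), 0 where there is no reading), "intrinsics" (3x3 intrinsics, pixels), "k1" (the pictures are not rectified: a ray, as slopes to the right and down, at radius r is drawn at 1 + k1 r^2 times it, then the intrinsics apply), "cam_to_world" (4x4, takes a point from camera to world coordinates). Camera axes: x right, y up, looking along -z (the intrinsics and any distortion apply to the point x, -y, -z); pixel columns grow to the right and rows downward; lengths in m; the calibration is good to about 2 mm. A picture is of the moment at which its call begins.
- r.hand_in(): hands the job in; it is judged then, once.
Trained networks look in a picture, given as the dict that the camera call returned (one of the last four; its "shot" number tells which), for a name from the list of things; names that differ only in an ending like _2 or _b are one class to them, and where a whole thing is asked for, a point or a joint stands for the part that bears it (a point fixed in the world has none). Each returns a list of dicts, best first, with "p" (0 to 1); they miss things now and then, are a little off and sometimes report something else, mostly with a low value. They report only what shows in the picture. A call takes as long as a camera call.
- nets.boxes_of(picture, query): "point" ([column, row] as shares, 0 to 1, of the picture: columns of its width, rows of its height, amid what is visible of it).
The state is a dict: "time_s": time; "joint_positions": joint angles; "dq": joint speeds; "tau": joint torques, N m; "position": TCP position; "ee_rot": TCP orientation; "ft_force": force on the tool from outside, world axes, zero at the start; "moment": the same for the moment, N m; "finger_gap": opening from 0.0 (shut) to 1.0 (fully open); "finger_force": force on a finger pad.
Only numpy, scipy, OpenCV 4.12 (cv2) and the standard library are available. Lean on these libraries where they do the work, as an engineer would, in place of code of your own. Each camera call takes 0.05 s, during which the arm holds its last target. There are 200 camera calls.

### The job

The aluminium tube block is stuck in the well of the dry-block heater, and a straight pull only lifts the heater out of its cradle. Take the block by its orange grip and rock it side to side, leaning it about 5 degrees each way, first towards the side with the red switch and then towards the vent side, and so on until it has walked free; the heater must stay down in its cradle and the things around it must be left alone. Finish while still holding the block upright and still over its well, just clear of it, with its underside about 20 mm above the mouth.

Things in the scene. Friction and masses are not known exactly. Their poses are not given: they have to be found in the camera images.
- block: The stuck part: aluminium block 56 x 50 x 56 mm (x, y, z), about 0.3 kg, with six dark tube holes in its top, a steel stem (14 mm thick, 14 mm long) and on it an orange grip. Origin: centre of the block's underside; z up, +y towards the heater's red-switch side.
- grip (a point): Centre of the orange grip, 22 mm along x, 18 mm along y, 34 mm tall; 87 mm above the block's underside (grip from 70 to 104 mm). Axes as the block's. At the start the block stands upright on the well floor, its metal top 22 mm above the mouth.
- well_mouth (a point): Centre of the well's mouth, level with the heater's flat top (86 mm above the bench). Axes: z up, +y towards the deck with the red switch and black display, -y towards the deck with vent lines. The well is 59.5 mm along x, 57 mm along y, 34 mm deep, so the block can be rocked along y by about 0.15 rad each way, but not along x.
- grab_switch (a point): Where the sprung rubber pad in the well's +y (switch side) wall squeezes the block's side: 25 mm from the middle, 20 mm below the mouth, 14 mm above the well floor. Axes as the well's. The pad presses with about 22 N and holds by rubbing, about 13 N up or down. The block is free of the pads once its underside has risen about 16 mm.
- grab_vent (a point): The same for the equal pad in the -y (vent side) wall. Pulled straight up, both pads hold and the heater comes up too. Leaned about 0.1 rad to one side, turning about a point inside the block a little short of the pad on that side, the block's other side slides up; done to alternate sides it climbs 3 mm or so per swing.
- cradle: Fixed black cradle 194 x 174 mm, 14 mm high, carrying the white heater (170 x 150 mm in x and y). Origin on the bench under the middle of the well; +y is the switch side.
- heater_lift (a joint): Height (m) by which the 1.4 kg heater has been lifted out of its cradle: 0 when down. It is only guided, so it lifts when pulled up by more than its weight and drops back when let go.
- bottle: Bystander: glass bottle with blue cap, 56 mm wide, 115 mm tall; origin at the centre of its underside. It stands on the bench beyond the switch side of the heater.
- slide_box: Bystander: green box 85 x 50 x 32 mm; origin at the centre of its underside. It lies on the bench beyond the vent side.
- beaker: Bystander: clear beaker 66 mm wide, 75 mm tall; origin at the centre of its underside. It stands on the bench beyond the far (+x) side of the heater.

How it is judged:
On the way, in this order (a step that is already met when the one before it is completed fails the run):
1. the block, still in the well, is leaned towards the red-switch side (over 0.05 rad) (angle between block's own y axis and vertical above 1.6208 rad and z of block in the frame of well_mouth below -0.018 m), for 0.1 s.
2. then, still in the well, leaned towards the vent side (over 0.05 rad) (angle between block's own y axis and vertical below 1.5208 rad and z of block in the frame of well_mouth below -0.018 m), for 0.1 s.
3. then its underside is lifted above the mouth (z of block in the frame of well_mouth above 0.003 m), for 0.1 s.
At the end, for the whole second after the job is handed in: The block is gripped by the fingers with its underside 5 to 45 mm above the well mouth, within 20 mm of straight over it, upright within 0.14 rad, still, touching nothing of the heater, and the heater is down in its cradle (within 3 mm) (z of block in the frame of well_mouth between 0.005 and 0.045 m and horizontal distance between block and well_mouth below 0.02 m and angle between block's own z axis and vertical below 0.14 rad and contact force between the fingers and block above 1 N and contact force between block and cradle below 0.1 N and linear speed of block below 0.02 m/s and value of joint heater_lift below 0.003 m); the arm keeps its last pose, push and grip.
It fails at once if the heater is lifted more than 8 mm out of its cradle (value of joint heater_lift above 0.008 m).
It fails at once if the bottle is pushed more than 20 mm or tipped (distance of bottle from where it was at the start of the episode above 0.02 m or angle between bottle's own z axis and vertical above 0.3 rad).
It fails at once if the slide box is pushed more than 20 mm or tipped (distance of slide_box from where it was at the start of the episode above 0.02 m or angle between slide_box's own z axis and vertical above 0.3 rad).
It fails at once if the beaker is pushed more than 20 mm or tipped (distance of beaker from where it was at the start of the episode above 0.02 m or angle between beaker's own z axis and vertical above 0.3 rad).
It also fails if it takes over 38 s, if anything falls off the work surface, if the arm or the gripper's body presses on something with over 40 N, if the wrist force passes 120 N, or if a joint passes its speed limit or range.

## Working session

There is one attempt and no reset: what is moved stays moved. The work goes in short steps, Python scripts to look and compute and a tool call to move; the robot and the scene stay as the last step left them, time stands still between calls to the robot, and variables do not carry over. Pictures are saved under pics/ and viewed, at most 10 in all, crops included, and the job is handed in when it is done.

Besides the shell and the picture viewer there is one more tool, called after ">>>" as name(argument=value, ...) on one line, values as JSON. jog_arm: Moves the arm, as the interface text tells. Its arguments: {"type":"object","properties":{"deltas":{"type":"string"},"hand":{"type":"number"},"newtons":{"type":"number"}},"required":["deltas"]}

```bash
mkdir -p pics
cat > h.py <<'E'
import numpy as np, cv2
from workcell import monitor, vision, r, nets
def pix2w(s,u,v,d=None):
    """pixel(s) -> world"""
    K=np.array(s["intrinsics"]);u=np.atleast_1d(u).astype(float);v=np.atleast_1d(v).astype(float)
    if d is None: d=s["depth"][v.astype(int),u.astype(int)]
    p=cv2.undistortPoints(np.stack([u,v],1)[:,None],K,np.array([s["k1"],0,0,0.]))[:,0]
    c=np.stack([p[:,0]*d,-p[:,1]*d,-d,np.ones(len(u))])
    return (np.array(s["cam_to_world"])@c)[:3].T
def cloud(s):
    v,u=np.nonzero(s["depth"]>0)
    return u,v,pix2w(s,u,v)
def save(s,n): cv2.imwrite("pics/"+n,cv2.cvtColor(s["img"],cv2.COLOR_RGB2BGR))
E
python3 - <<'E'
from h import *
np.set_printoptions(precision=3,suppress=True)
for n in("top","scene"):
    s=vision.snapshot(n); save(s,n+"1.png")
    for q in("block","grip","cradle","bottle","slide_box","beaker"):
        b=nets.boxes_of(s,q)[:1]
        for x in b:
            u,v=x["point"][0]*640,x["point"][1]*480
            print(n,q,round(x["p"],2),int(u),int(v),pix2w(s,u,v)[0])
st=monitor.sense();print(st["time_s"],st["position"],st["ee_rot"],st["ft_force"])
E
```

```text
top block 0.66 417 327 [ 0.462 -0.118  0.086]
top grip 0.88 424 312 [ 0.485 -0.121  0.148]
top cradle 0.59 412 325 [ 0.467 -0.106  0.086]
top bottle 0.64 336 282 [0.541 0.045 0.113]
top beaker 0.93 419 220 [ 0.697 -0.131  0.006]
scene block 0.59 170 256 [ 0.506 -0.136  0.109]
scene grip 0.73 170 253 [ 0.501 -0.133  0.111]
scene cradle 0.87 179 291 [ 0.565 -0.159  0.086]
scene bottle 0.72 272 252 [0.572 0.03  0.067]
scene slide_box 0.73 72 327 [ 0.469 -0.312  0.033]
scene beaker 0.95 246 338 [ 0.668 -0.106  0.018]
0.7 [ 0.18  -0.598  0.182] [[ 0.957  0.289 -0.   ]
 [ 0.289 -0.957  0.   ]
 [-0.    -0.    -1.   ]] [ 0.019  0.773 -0.092]
```

View pics/top1.png

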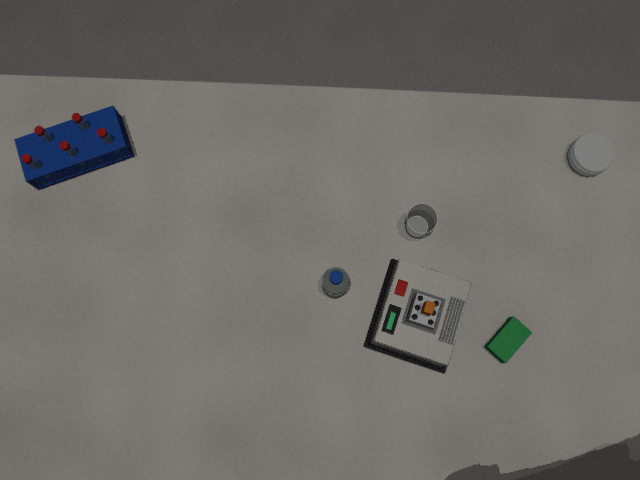

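View pics/scene1.png

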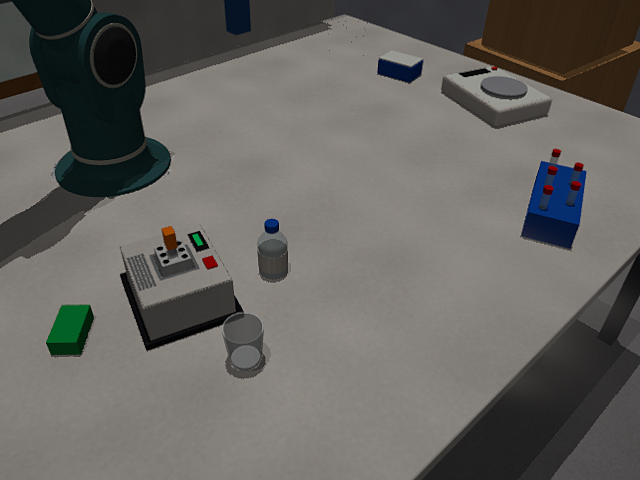

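The top view shows the heater around (425,315), its orange grip at (428,308) and the red switch at left (401,288). The vents are on the right, and the heater is yawed about -18°. The bottle is at (336,283), the beaker at (420,220) and the green box at (509,340). In the scene view the grip is upright at (169,240).

```bash
cat >> h.py <<'E'
def heater(s):
    u,v,p=cloud(s); c=s["img"][v,u].astype(int)
    near=np.hypot(p[:,0]-.49,p[:,1]+.125)<.14
    t=near&(abs(p[:,2]-.086)<.006)
    (cx,cy),(w,h),a=cv2.minAreaRect((p[t][:,:2]*1000).astype(np.float32))
    o=near&(p[:,2]>.115)&(p[:,2]<.165)&(c[:,0]>130)&(c[:,2]<90)&(c[:,0]>1.3*c[:,1])
    return (cx,cy,w,h,a),p[t][:,2].mean(),p[o]
E
python3 - <<'E'
from h import *
np.set_printoptions(precision=4,suppress=True)
for n in("top","scene"):
    s=vision.snapshot(n);R,z,o=heater(s)
    print(n,np.round(R,1),z,len(o))
    if len(o): print(o.mean(0),o.min(0),o.max(0)); q=o[o[:,2]>.15]; print(len(q),q.mean(0) if len(q) else 0)
    b=[(u,v) for u,v in [(401,288),(453,320)]]
    if n=="top":
        for u,v in b: print(pix2w(s,u,v)[0])
E
```

```text
top [ 495.7 -127.8  152.2  172.2   74.2] 0.0861575219462741 70
[ 0.4961 -0.1271  0.1549] [ 0.4865 -0.1354  0.1495] [ 0.5065 -0.1177  0.1588]
68 [ 0.496  -0.1269  0.155 ]
[ 0.5388 -0.0834  0.0864]
[ 0.4805 -0.1862  0.0855]
scene [ 496.7 -126.9  150.7  175.4   74. ] 0.08605176949522657 79
[ 0.496  -0.1267  0.1554] [ 0.4841 -0.1373  0.1532] [ 0.5064 -0.116   0.158 ]
79 [ 0.496  -0.1267  0.1554]
```

>>> jog_arm(deltas="1.4 -1.2 -0.6 0 0 0.6; 2.9 -2.4 -0.6 0 0 1.3; 4.4 -3.6 -0.6 0 0 2; 5.9 -4.8 -0.6 0 0 2.6; 7.3 -6 -0.6 0 0 3.3", hand=1, newtons=40)

```text
time_s: 1.42
position: [0.3391, -0.3612, 0.2001]
ee_rot: [[1.0, 0.003, 0.0], [0.003, -1.0, -0.0], [0.0, 0.0, -1.0]]
ft_force: [1.6, -0.1, 0.8]
finger_gap: 1.002
finger_force: 0.0
```

>>> jog_arm(deltas="1.2 -1.8 0 0 0 0.8; 2.4 -3.6 0 0 0 1.6; 3.6 -5.4 0 0 0 2.4; 4.7 -7.1 0 0 0 3.2; 5.2 -7.8 0 0 0 3.2")

```text
time_s: 2.05
position: [0.4943, -0.1249, 0.2001]
ee_rot: [[0.963, -0.269, 0.001], [-0.269, -0.963, 0.0], [0.0, -0.001, -1.0]]
ft_force: [0.6, -0.1, 0.3]
finger_gap: 1.003
finger_force: 0.0
```

Run:
```python
from h import *
np.set_printoptions(precision=4,suppress=True)
s=vision.snapshot("wrist");save(s,"w1.png")
R,z,o=heater(s);print(np.round(R,1),z,len(o))
if len(o): print(o.mean(0),o.min(0),o.max(0))
st=monitor.sense();print(st["position"],st["ee_rot"],st["joint_positions"],st["ft_force"],st["moment"])
T=np.array(st["ee_rot"]);print((T.T@(np.array([.496,-.127,.12])-st["position"]))/.03)
```

```text
[ 495.2 -127.7  152.2  171.2   74.1] 0.08711732575484489 0
[ 0.4957 -0.1224  0.2   ] [[ 0.964  -0.2658  0.0011]
 [-0.2658 -0.964   0.0014]
 [ 0.0007 -0.0016 -1.    ]] [ 0.4549  0.2075 -0.3102  1.8657  0.0697  1.0781 -1.7218] [ 0.457   4.475  -1.2364] [0.2874 0.0118 0.0458]
[0.0469 0.149  2.6676]
```

View pics/w1.png

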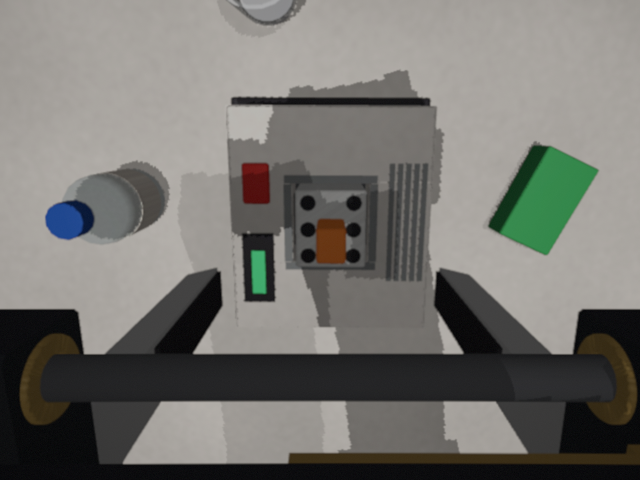

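The wrist view shows the grip at (331,240), centred between the open fingers. The red switch is on the left at (255,183) and the vents are on the right at (408,220).

>>> jog_arm(deltas="0 0 0.5 0 0 0.1; 0 0 1.2 0 0 0.1; 0 0 2 0 0 0.1; 0 0 2.67 0 0 0.1; 0 0 2.67 0 0 0.1")

```text
time_s: 2.72
position: [0.4913, -0.129, 0.1181]
ee_rot: [[0.96, -0.281, -0.003], [-0.281, -0.96, 0.001], [-0.003, 0.0, -1.0]]
ft_force: [0.1, -0.2, -0.5]
finger_gap: 1.003
finger_force: 0.0
```

Run:
```python
from h import *
np.set_printoptions(precision=4,suppress=True)
st=monitor.sense();T=np.array(st["ee_rot"]);print(st["position"],T,st["ft_force"]);print((T.T@(np.array([.496,-.127,.12])-st["position"]))/.03)
```

```text
[ 0.4913 -0.129   0.1181] [[ 0.9597 -0.2811 -0.0031]
 [-0.2811 -0.9597  0.0006]
 [-0.0031  0.0003 -1.    ]] [ 0.1434 -0.1944 -0.4888]
[ 0.1318 -0.1065 -0.0643]
```

>>> jog_arm(deltas="0 0 0 0 0 0; 0 0 0 0 0 0; 0 0 0 0 0 0; 0 0 0 0 0 0; 0 0 0 0 0 0")

```text
time_s: 3.35
position: [0.493, -0.1281, 0.1198]
ee_rot: [[0.96, -0.279, 0.0], [-0.279, -0.96, 0.0], [0.0, -0.0, -1.0]]
ft_force: [-0.7, -0.5, -0.3]
finger_gap: 0.997
finger_force: 0.0
```

>>> jog_arm(deltas="0.09 -0.06 0 0 0 0; 0.09 -0.06 0 0 0 0; 0.09 -0.06 0 0 0 0; 0.09 -0.06 0 0 0 0; 0.09 -0.06 0 0 0 0")

```text
time_s: 3.98
position: [0.496, -0.1271, 0.1197]
ee_rot: [[0.96, -0.279, -0.0], [-0.279, -0.96, 0.0], [-0.0, -0.0, -1.0]]
ft_force: [-0.2, 0.2, -0.1]
finger_gap: 1.002
finger_force: 0.0
```

>>> jog_arm(deltas="0 0 0 0 0 0; 0 0 0 0 0 0; 0 0 0 0 0 0; 0 0 0 0 0 0; 0 0 0 0 0 0", hand=0, newtons=55)

```text
time_s: 4.6
position: [0.4961, -0.1271, 0.1197]
ee_rot: [[0.96, -0.279, -0.0], [-0.279, -0.96, 0.0], [-0.0, -0.0, -1.0]]
ft_force: [-0.1, 0.5, -0.6]
finger_gap: 0.505
finger_force: 0.0
```

>>> jog_arm(deltas="0 0 0 0 0 0; 0 0 0 0 0 0; 0 0 0 0 0 0; 0 0 0 0 0 0; 0 0 0 0 0 0")

```text
time_s: 5.22
position: [0.4961, -0.1271, 0.1197]
ee_rot: [[0.96, -0.279, -0.0], [-0.279, -0.96, 0.0], [-0.0, -0.0, -1.0]]
ft_force: [-0.5, -0.7, 0.7]
finger_gap: 0.185
finger_force: 55.0
```

```bash
cat > plan.py <<'E'
import numpy as np
th=.095; a=.019; h=-.020
def rot(t): c,s=np.cos(t),np.sin(t); return np.array([[c,s],[-s,c]])  # +t leans to +y
tcp=np.array([0,.0337]);org=np.array([0,-.034]);ang=0.
for k in range(7):
    s=1 if k%2==0 else -1
    tgt=s*th; P=np.array([s*a,h]); d=tgt-ang
    T0=rot(ang); rows=[]
    for f in(.25,.5,.75,1,1):
        w=rot(f*d)@(tcp-P)+P-tcp; l=T0.T@w    # in tool-attached y,z
        rows.append(f"0 {-l[0]/.03:.2f} {-l[1]/.03:.2f} {-f*d/np.radians(5):.2f} 0 0")
    M=rot(d); tcp=M@(tcp-P)+P; org=M@(org-P)+P; ang=tgt
    print(k,"; ".join(rows)," org",np.round(org*1000,1),"tcp",np.round(tcp*1000,1))
E
python3 plan.py
```

```text
0 0 -0.04 -0.01 -0.27 0 0; 0 -0.09 -0.03 -0.54 0 0; 0 -0.13 -0.04 -0.82 0 0; 0 -0.17 -0.05 -1.09 0 0; 0 -0.17 -0.05 -1.09 0 0  org [ -1.2 -32.1] tcp [ 5.2 35.3]
1 0 0.09 -0.03 0.54 0 0; 0 0.18 -0.05 1.09 0 0; 0 0.28 -0.07 1.63 0 0; 0 0.37 -0.08 2.18 0 0; 0 0.37 -0.08 2.18 0 0  org [  0.7 -28.6] tcp [-5.7 38.8]
2 0 -0.10 -0.03 -0.54 0 0; 0 -0.20 -0.05 -1.09 0 0; 0 -0.29 -0.07 -1.63 0 0; 0 -0.39 -0.08 -2.18 0 0; 0 -0.39 -0.08 -2.18 0 0  org [ -0.6 -25. ] tcp [ 5.9 42.4]
3 0 0.10 -0.03 0.54 0 0; 0 0.21 -0.05 1.09 0 0; 0 0.31 -0.07 1.63 0 0; 0 0.42 -0.08 2.18 0 0; 0 0.42 -0.08 2.18 0 0  org [  0.  -21.4] tcp [-6.4 46. ]
4 0 -0.11 -0.03 -0.54 0 0; 0 -0.22 -0.05 -1.09 0 0; 0 -0.33 -0.07 -1.63 0 0; 0 -0.44 -0.08 -2.18 0 0; 0 -0.44 -0.08 -2.18 0 0  org [  0.1 -17.8] tcp [ 6.5 49.6]
5 0 0.11 -0.03 0.54 0 0; 0 0.23 -0.05 1.09 0 0; 0 0.35 -0.06 1.63 0 0; 0 0.46 -0.08 2.18 0 0; 0 0.46 -0.08 2.18 0 0  org [ -0.6 -14.2] tcp [-7.1 53.2]
6 0 -0.12 -0.03 -0.54 0 0; 0 -0.24 -0.05 -1.09 0 0; 0 -0.36 -0.06 -1.63 0 0; 0 -0.49 -0.07 -2.18 0 0; 0 -0.49 -0.07 -2.18 0 0  org [  0.8 -10.6] tcp [ 7.2 56.8]
```

>>> jog_arm(deltas="0 -0.04 -0.01 -0.27 0 0; 0 -0.09 -0.03 -0.54 0 0; 0 -0.13 -0.04 -0.82 0 0; 0 -0.17 -0.05 -1.09 0 0; 0 -0.17 -0.05 -1.09 0 0")

```text
time_s: 5.85
position: [0.4979, -0.1216, 0.1216]
ee_rot: [[0.961, -0.277, -0.026], [-0.278, -0.956, -0.093], [0.0, 0.096, -0.995]]
ft_force: [-1.4, -1.1, 5.7]
finger_gap: 0.186
finger_force: 55.0
```

>>> jog_arm(deltas="0 0 0 0 0 0; 0 0 0 0 0 0; 0 0 0 0 0 0; 0 0 0 0 0 0; 0 0 0 0 0 0")

```text
time_s: 6.48
position: [0.4978, -0.1217, 0.1215]
ee_rot: [[0.96, -0.277, -0.026], [-0.279, -0.956, -0.092], [0.0, 0.096, -0.995]]
ft_force: [-0.6, 0.3, 5.8]
finger_gap: 0.185
finger_force: 55.0
```

Run:
```python
from h import *
np.set_printoptions(precision=4,suppress=True)
st=monitor.sense();print(st["ft_force"],st["moment"])
s=vision.snapshot("scene");cv2.imwrite("pics/s2.png",cv2.resize(s["img"][190:370,80:300,::-1],None,fx=3,fy=3))
R,z,o=heater(s);print(np.round(R,1),z)
```

```text
[-0.5681  0.349   5.7611] [0.2037 0.3272 0.0044]
[ 497.3 -126.9  150.9  174.9   74.2] 0.08608276178974571
```

View pics/s2.png

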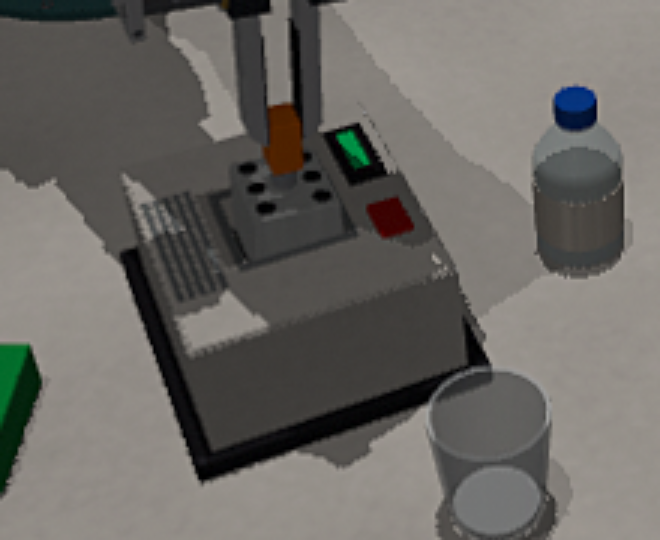

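The block and fingers lean towards the red switch, whose pad is at (390,217). The heater sits down in its cradle and the bystanders haven't moved. Now rocking to the vent side.

>>> jog_arm(deltas="0 0.09 -0.03 0.54 0 0; 0 0.18 -0.05 1.09 0 0; 0 0.28 -0.07 1.63 0 0; 0 0.37 -0.08 2.18 0 0; 0 0.37 -0.08 2.18 0 0")

```text
time_s: 7.15
position: [0.4944, -0.1327, 0.1246]
ee_rot: [[0.96, -0.279, 0.026], [-0.28, -0.956, 0.091], [-0.0, -0.095, -0.995]]
ft_force: [0.4, 1.1, -1.1]
finger_gap: 0.184
finger_force: 55.0
```

>>> jog_arm(deltas="0 0 0 0 0 0; 0 0 0 0 0 0; 0 0 0 0 0 0; 0 0 0 0 0 0; 0 0 0 0 0 0")

```text
time_s: 7.78
position: [0.4944, -0.1325, 0.1246]
ee_rot: [[0.96, -0.278, 0.026], [-0.279, -0.956, 0.091], [-0.0, -0.095, -0.995]]
ft_force: [0.6, -1.0, -2.8]
finger_gap: 0.188
finger_force: 55.0
```

Run:
```python
from h import *
s=vision.snapshot("scene")
R,z,o=heater(s);print(np.round(R,1),z,monitor.sense()["moment"])
```

```text
[ 497.4 -126.7  151.2  176.1   74.1] 0.0860762467562696 [-0.11196601 -0.0167742   0.00435293]
```

>>> jog_arm(deltas="0 -0.10 -0.03 -0.54 0 0; 0 -0.20 -0.05 -1.09 0 0; 0 -0.29 -0.07 -1.63 0 0; 0 -0.39 -0.08 -2.18 0 0; 0 -0.39 -0.08 -2.18 0 0")

```text
time_s: 8.45
position: [0.4979, -0.121, 0.1283]
ee_rot: [[0.961, -0.276, -0.026], [-0.278, -0.956, -0.091], [0.0, 0.095, -0.995]]
ft_force: [0.1, -2.0, 1.8]
finger_gap: 0.188
finger_force: 55.0
```

>>> jog_arm(deltas="0 0.10 -0.03 0.54 0 0; 0 0.21 -0.05 1.09 0 0; 0 0.31 -0.07 1.63 0 0; 0 0.42 -0.08 2.18 0 0; 0 0.42 -0.08 2.18 0 0")

```text
time_s: 9.07
position: [0.4945, -0.1344, 0.1324]
ee_rot: [[0.959, -0.28, 0.029], [-0.282, -0.955, 0.093], [0.001, -0.097, -0.995]]
ft_force: [-0.6, 3.0, 6.4]
finger_gap: 0.186
finger_force: 55.2
```

>>> jog_arm(deltas="0 -0.11 -0.03 -0.54 0 0; 0 -0.22 -0.05 -1.09 0 0; 0 -0.33 -0.07 -1.63 0 0; 0 -0.44 -0.08 -2.18 0 0; 0 -0.44 -0.08 -2.18 0 0")

```text
time_s: 9.7
position: [0.4981, -0.1215, 0.1357]
ee_rot: [[0.96, -0.277, -0.026], [-0.279, -0.956, -0.092], [0.001, 0.095, -0.995]]
ft_force: [-0.6, -6.4, 0.2]
finger_gap: 0.181
finger_force: 55.2
```

Run:
```python
from h import *
s=vision.snapshot("scene");cv2.imwrite("pics/s3.png",cv2.resize(s["img"][190:370,80:300,::-1],None,fx=3,fy=3))
R,z,o=heater(s);print(np.round(R,1),z,monitor.sense()["moment"])
```

```text
[ 496.1 -126.5  151.   177.9   74. ] 0.08607942326318371 [-1.50077866 -0.12895372  0.07839611]
```

View pics/s3.png

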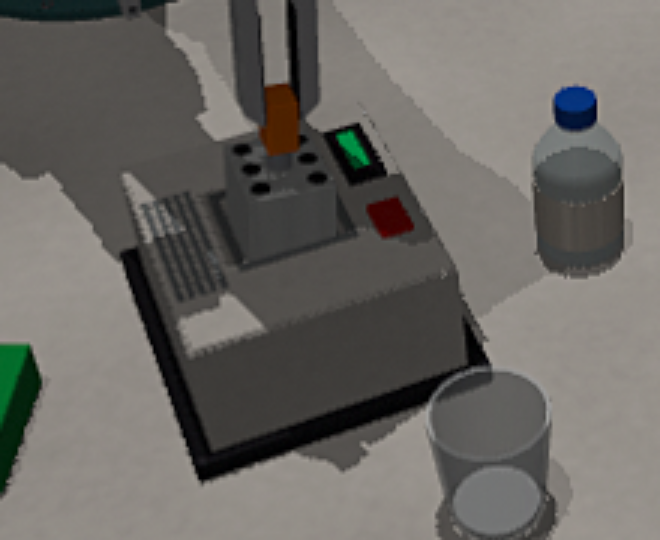

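The block has climbed and shows more metal, still leaning to the switch side, and the heater is down. Two more swings.

>>> jog_arm(deltas="0 0.11 -0.03 0.54 0 0; 0 0.23 -0.05 1.09 0 0; 0 0.35 -0.06 1.63 0 0; 0 0.46 -0.08 2.18 0 0; 0 0.46 -0.08 2.18 0 0")

```text
time_s: 10.38
position: [0.495, -0.135, 0.1403]
ee_rot: [[0.959, -0.28, 0.03], [-0.282, -0.955, 0.093], [0.003, -0.098, -0.995]]
ft_force: [-0.0, 2.9, 11.0]
finger_gap: 0.184
finger_force: 55.0
```

>>> jog_arm(deltas="0 -0.12 -0.03 -0.54 0 0; 0 -0.24 -0.05 -1.09 0 0; 0 -0.36 -0.06 -1.63 0 0; 0 -0.49 -0.07 -2.18 0 0; 0 -0.49 -0.07 -2.18 0 0")

```text
time_s: 11.0
position: [0.4982, -0.1192, 0.1424]
ee_rot: [[0.961, -0.277, -0.026], [-0.278, -0.956, -0.089], [-0.001, 0.093, -0.996]]
ft_force: [-0.5, -0.3, -2.7]
finger_gap: 0.184
finger_force: 55.0
```

```bash
cat > up.py <<'E'
from h import *
np.set_printoptions(precision=4,suppress=True)
s=vision.snapshot("scene")
R,z,o=heater(s);print(z)
st=monitor.sense();T=np.array(st["ee_rot"]);print(st["position"],st["ft_force"],st["moment"])
y=np.array([.2756,.9613,0]);x=np.array([.9613,-.2756,0])
Td=np.stack([x,-y,[0,0,-1]],1)
rv=cv2.Rodrigues(T.T@Td)[0].ravel()/np.radians(5)
for zt in(.138,.150,.174):print(zt,T.T@(np.array([.496,-.127,zt])-st["position"])/.03,rv)
E
python3 up.py
```

```text
0.08607485897257847
[ 0.4979 -0.12    0.1423] [ 0.0245 -0.7656 -3.7642] [ 0.1737 -0.0017  0.0071]
0.138 [0.0031 0.2277 0.1665] [ 1.0663  0.0094 -0.0398]
0.15 [ 0.0028  0.2649 -0.2317] [ 1.0663  0.0094 -0.0398]
0.174 [ 0.0023  0.3392 -1.0283] [ 1.0663  0.0094 -0.0398]
```

The wrist force is now about the block's weight, so it's free. Straighten, then lift to TCP z=0.174.

>>> jog_arm(deltas="0 0.09 -0.05 0.35 0 0; 0 0.17 -0.1 0.7 0 0; 0 0.26 -0.15 1.07 0 0; 0 0.26 -0.2 1.07 0 0; 0 0.26 -0.23 1.07 0 0")

```text
time_s: 11.68
position: [0.496, -0.1272, 0.1502]
ee_rot: [[0.96, -0.28, -0.001], [-0.28, -0.96, -0.002], [-0.0, 0.002, -1.0]]
ft_force: [-0.1, -0.3, -3.2]
finger_gap: 0.185
finger_force: 55.0
```

```bash
python3 up.py
```

```text
0.08611525360434767
[ 0.4961 -0.1269  0.1503] [ 0.2065  0.3449 -2.1663] [0.0648 0.0135 0.0042]
0.138 [-0.004   0.0029  0.4111] [ 0.0194 -0.0008 -0.0449]
0.15 [-0.0039  0.0035  0.0111] [ 0.0194 -0.0008 -0.0449]
0.174 [-0.0039  0.0049 -0.7889] [ 0.0194 -0.0008 -0.0449]
```

>>> jog_arm(deltas="0 0 -0.2 0 0 0; 0 0 -0.4 0 0 0; 0 0 -0.6 0 0 0; 0 0 -0.8 0 0 0; 0 0 -0.8 0 0 0")

```text
time_s: 12.35
position: [0.4964, -0.127, 0.1747]
ee_rot: [[0.96, -0.279, 0.0], [-0.279, -0.96, -0.002], [0.001, 0.002, -1.0]]
ft_force: [-0.1, -0.7, -2.9]
finger_gap: 0.181
finger_force: 55.0
```

>>> jog_arm(deltas="0 0 0 0 0 0; 0 0 0 0 0 0; 0 0 0 0 0 0; 0 0 0 0 0 0; 0 0 0 0 0 0")

```text
time_s: 12.98
position: [0.4961, -0.127, 0.1742]
ee_rot: [[0.96, -0.279, -0.001], [-0.279, -0.96, -0.002], [-0.0, 0.002, -1.0]]
ft_force: [-0.1, -0.1, -3.0]
finger_gap: 0.186
finger_force: 55.0
```

```bash
python3 up.py
python3 - <<'E'
from h import *
s=vision.snapshot("scene");cv2.imwrite("pics/s4.png",cv2.resize(s["img"][190:370,80:300,::-1],None,fx=3,fy=3))
E
```

```text
0.08602841123414542
[ 0.4961 -0.1269  0.1742] [-0.3115 -0.3182 -1.7204] [ 0.0084 -0.0106  0.0159]
0.138 [-0.0036  0.001   1.2066] [ 0.0192  0.0009 -0.045 ]
0.15 [-0.0036  0.0017  0.8066] [ 0.0192  0.0009 -0.045 ]
0.174 [-0.0036  0.003   0.0066] [ 0.0192  0.0009 -0.045 ]
```

View pics/s4.png

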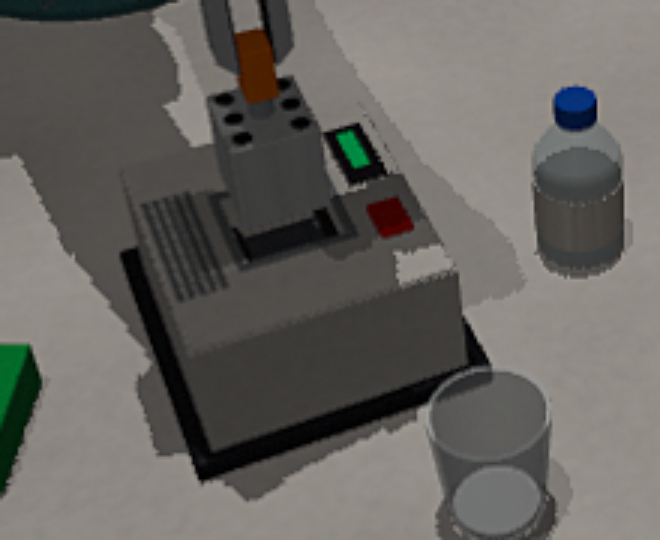

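The block hangs clear of the well, but it looks tilted towards the vent side (grip axis from (260,98) to (248,35)). I'll measure the tilt.

```bash
cat > tilt.py <<'E'
from h import *
np.set_printoptions(precision=4,suppress=True)
s=vision.snapshot("scene");u,v,p=cloud(s);c=s["img"][v,u].astype(int)
x=np.array([.9613,-.2756,0]);y=np.array([.2756,.9613,0])
q=p-np.array([.496,-.127,.086]);q=np.stack([q@x,q@y,q[:,2]],1)
near=(abs(q[:,0])<.045)&(abs(q[:,1])<.045)
grey=abs(c[:,0]-c[:,2])<25
def plane(m,ax):
    P=q[m];A=np.c_[np.delete(P,ax,1),np.ones(len(P))];k=np.ones(len(P),bool)
    for _ in range(6):
        a=np.linalg.lstsq(A[k],P[k,ax],rcond=None)[0];k=abs(P[:,ax]-A@a)<.002
    return a,k.sum(),P[k].min(0),P[k].max(0)
print("far face x=a*y+b*z+c",*plane(near&grey&(q[:,2]>.025)&(q[:,2]<.068)&(q[:,0]>.02),0))
print("top z=a*x+b*y+c",*plane(near&grey&(q[:,2]>.068)&(q[:,2]<.088)&(c.sum(1)>150),2))
b=near&(q[:,0]>.022)&(q[:,2]>.018)&(q[:,2]<.072)
for z in np.arange(.018,.072,.006):
    m=b&(abs(q[:,2]-z)<.003)
    if m.sum()>3: print(round(z,3),m.sum(),np.percentile(q[m][:,1],[2,98]),q[m][:,0].mean())
E
python3 tilt.py
```

```text
far face x=a*y+b*z+c [0.0067 0.0001 0.0271] 540 [ 0.025  -0.0264  0.025 ] [0.0292 0.0239 0.0679]
top z=a*x+b*y+c [-0.0175 -0.0151  0.0759] 363 [-0.0295 -0.026   0.0733] [0.0293 0.0243 0.0783]
0.018 9 [-0.0183  0.0182] 0.025192101298236652
0.024 66 [-0.0256  0.0225] 0.02686774967321311
0.03 91 [-0.0261  0.0234] 0.026983257871467343
0.036 86 [-0.0257  0.0216] 0.026950820135763238
0.042 89 [-0.0257  0.0226] 0.02687549661569655
0.048 90 [-0.0255  0.0226] 0.026989195127283046
0.054 79 [-0.0241  0.0224] 0.027337480039040678
0.06 92 [-0.0252  0.0238] 0.027121129096157517
0.066 90 [-0.0253  0.0219] 0.027216994378547327
```

The block is upright within about 0.02 rad, with its top 76 mm and so its underside 20 mm above the mouth, and it is centred. The tilt was only perspective.

```bash
python3 -c "
from h import *
print(r.hand_in())"
```

```text
the job is handed in; nothing more can be done
None
```

The block was rocked free and handed in still gripped, upright within about 0.02 rad, centred over its well with its underside about 20 mm above the mouth; the heater was down in its cradle and the bystanders looked undisturbed (no verdict was returned).

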